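# Seat the two-roller guide head on the part-present pin

## Task

Put the guide head that has two black rollers into the rimmed nest of the white check fixture, long side along the nest's long side, so that it lies flat inside the rim and its weight keeps the brass part-present pin pressed down. Set it down gently rather than dropping it, let go of it, and leave the similar head that has only one roller where it is.

Things in the scene. Friction and masses are not known exactly. Their poses are not given: they have to be found in the camera images.
- twin_mid (a point): Centre (35 mm above underside) of the loose upright head with TWO black rollers, 0.3-0.55 kg. White foot 90 (x) x 50 (y) x 12 mm; at its middle a 20 x 20 mm square dark steel post, faces across x and y, rising to 70 mm above underside: grip it there, closing along y. Rollers 24 mm diameter, tops at 40 mm, 32 mm from the post along +x and -x. z up; a half turn about z is the same.
- single_mid (a point): The same point (35 mm above underside) on the bystander head: same 90 x 50 x 12 mm foot and 20 mm post to 70 mm, but only ONE black roller, at +x; the -x end of the foot is bare. Not to be moved.
- nest (a point): Centre of the nest floor, 15 mm above the bench, on the fixed white fixture plate (160 x 120 x 15 mm). A dark steel rim 8 mm high, 12 mm wide encloses a floor of 110 mm (x) by 70 mm (y): 10 mm to spare on each side of the foot. The pin is at this centre. z up; a half turn is the same. A head seated flat has its centre 35 mm above this point.
- pin (a joint): Travel (m) of the brass part-present pin, 12 mm diameter, at the nest centre: 0 = free, tip 6 mm above the nest floor; 0.006 = flush with the floor. Sprung: about 1.5 N when flush, well below the head's weight; rises again when unloaded.
Mind the look-alikes: they are no part of the job. Leave any green look-alike of the part that bears nest alone. Leave any green look-alike of the part that bears twin_mid alone.

How it is judged:
At the end, for the whole second after the job is handed in: Two-roller head still and released in the nest: centre within 20 mm of the nest centre horizontally and 32 to 38 mm above its floor, tilt under 0.06 rad, long side within 0.35 rad of the nest's, pin pressed over 4.5 mm; one-roller head within 30 mm of its start (value of joint pin above 0.0045 m and horizontal distance between twin_mid and nest below 0.02 m and z of twin_mid in the frame of nest between 0.032 and 0.038 m and angle between twin_mid's own z axis and vertical below 0.06 rad and angle between the x axis of twin_mid and the x axis of nest, either way round below 0.35 rad and linear speed of twin below 0.02 m/s and distance of single_mid from where it was at the start of the episode below 0.03 m); the robot touches nothing.
It fails at once if the one-roller head is moved by more than 30 mm (distance of single_mid from where it was at the start of the episode above 0.03 m).
It fails at once if the two-roller head is dropped or slammed into the nest (faster than 0.5 m/s within 35 mm of its seat) (horizontal distance between twin_mid and nest below 0.05 m and z of twin_mid in the frame of nest below 0.07 m and linear speed of twin above 0.5 m/s).
It also fails if it takes over 32 s, if anything falls off the work surface, if the arm or the gripper's body presses on something with over 40 N, if the wrist force passes 120 N, or if a joint passes its speed limit or range.

## Robot

A 7-joint arm with a two-finger parallel gripper is mounted at the origin on the work surface. World frame = base frame: x ahead of the robot, y to its left, z up, the work surface at z = 0. Lengths are in m, angles in rad, forces in N, time in s.
With the tool pointing down it reaches from about 0.4 to 0.75 m from the base axis. Payload 19.5 kg.
Tool frame: the origin (TCP) lies midway between the tips of the shut fingers; the grasp point (between the pads) lies 19 mm behind it; z points along the fingers, y is the direction in which the jaws open and shut (so a half turn about z gives the same grasp; the last joint's range is limited). The gripper opens to 85 mm and grips with 20 to 120 N. Pads are 22 mm wide; open, the fingers measure 114 mm over their backs; the gripper's body (76 mm by 85 mm) begins 54 mm behind the grasp point. The pads swing forward as they close: fully open they stand 13 mm farther back than shut.
Start: joints at [-1.186, 0.707, -0.028, 1.485, 0.022, 0.951, -0.075], TCP at [0.238, 0.523, 0.231] pointing down, gripper open.
Joint ranges: [-2.71, 2.71], [-0.32, 2.16], [-1.57, 1.52], [0, 2.45], [-1.46, 4.6], [0, 2.02], [-2.83, 2.83]. Speed limits (rad/s): [1.89, 1.89, 2.57, 2.57, 3.01, 3.01, 3.01].

## Interface

Orientations are given as [roll, pitch, yaw] about the fixed x, y, z axes, in that order (R = Rz(yaw) Ry(pitch) Rx(roll)).
In Python, from rig import r, effector, ik, get_obs, vision, workorder gives the robot as it stands. The module is installed in compiled form; this text tells all that it offers. Calls block until the motion is done:
- r.move_ptp(position, orientation): joint-space move of the TCP to a pose.
- r.move_straight(position, ori=None, feed=0.15): straight line of the TCP; ori=None keeps the orientation; feed is the mean speed in m/s.
- r.move_joints(angles): joint-space move.
- effector.release() and effector.close(): open the fingers fully, or close them until they stop; the grip force is fixed at half the most.
- r.pause(seconds).
- ik(position, orientation): joint angles nearest the present ones, or None.
- get_obs(): the state.
- vision.get_image(name): name is "side" or "top" or "wrist"; returns a dict with "frame" (420x560x3 uint8, blue, green, red), "fx", "fy", "cx", "cy" (pixels), "k1" (the pictures are not rectified: a ray, as slopes to the right and down, at radius r is drawn at 1 + k1 r^2 times it, then the intrinsics apply), "world_from_camera" (4x4, takes a point from camera to world coordinates). Camera axes: x right, y up, looking along -z (the intrinsics and any distortion apply to the point x, -y, -z); pixel columns grow to the right and rows downward; lengths in m; the calibration is good to about 2 mm. A picture is of the moment at which its call begins. There is no depth.
A pose or a line that the arm cannot do raises r.Unreachable and nothing moves.
- workorder.sign_off(): hands the job in, once; it reports no verdict.
The state is a dict: "t": time; "joint_pos": joint angles; "joint_velocities": joint speeds; "tau": joint torques, N m; "position": TCP position; "tool_rot": TCP orientation; "wrist_force": force on the tool from outside, world axes, zero at the start; "wrist_torque": the same for the moment, N m; "width": opening from 0.0 (shut) to 1.0 (fully open).
Only numpy, scipy, OpenCV 4.12 (cv2) and the standard library are available. Lean on these libraries where they do the work, as an engineer would, in place of code of your own. Each camera call takes 0.05 s, during which the arm holds its last target. There are 200 camera calls.

## Working session

There is one attempt and no reset: what is moved stays moved. The work goes in short steps, each a Python script; the robot and the scene stay as the last script left them, time stands still between calls to the robot, and variables do not carry over. Pictures are saved under pics/ and viewed, about 8 in all and at most 12, crops included, and the job is handed in when it is done.

```bash
mkdir -p pics
cat > h.py <<'E'
import numpy as np, cv2
from rig import r, effector, ik, get_obs, vision, workorder
def K(im): return np.array([[im['fx'],0,im['cx']],[0,im['fy'],im['cy']],[0,0,1.]])
def cast(im,px,z):
    px=np.array(px,float).reshape(-1,1,2)
    u=cv2.undistortPoints(px,K(im),np.array([im['k1'],0,0,0.])).reshape(-1,2)
    T=np.array(im['world_from_camera'])
    d=np.c_[u[:,0],-u[:,1],-np.ones(len(u))]@T[:3,:3].T
    o=T[:3,3]; return o+d*((z-o[2])/d[:,2])[:,None]
def shot(name,fn):
    im=vision.get_image(name); cv2.imwrite('pics/'+fn,im['frame']); np.save('pics/'+fn+'.npy',im,allow_pickle=True); return im
def load(fn): return np.load('pics/'+fn+'.npy',allow_pickle=True).item()
E
python3 - <<'E'
from h import *
a=shot('top','top0.png');b=shot('side','side0.png')
for i in(a,b):print(i['fx'],i['k1'],np.round(i['world_from_camera'],3).tolist())
o=get_obs();print(o['t'],o['tool_rot'],o['width'])
E
```

```text
387.29976431127216 -0.09734294466544995 [[-0.012, 0.994, -0.105, 0.45], [-1.0, -0.013, -0.014, -0.048], [-0.015, 0.105, 0.994, 1.033], [0.0, 0.0, 0.0, 1.0]]
464.3618145755436 -0.01088277214547577 [[0.882, 0.323, -0.343, 0.158], [-0.471, 0.627, -0.621, -0.716], [0.015, 0.709, 0.705, 0.818], [0.0, 0.0, 0.0, 1.0]]
0.1 [-3.14063925e+00  2.33332885e-05  2.71487146e+00] 0.9999963615928167
```

View pics/top0.png

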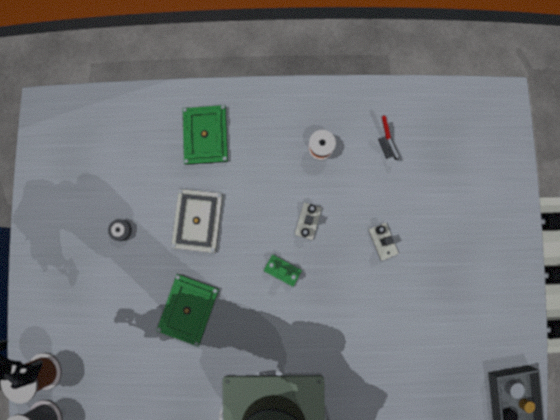

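View pics/side0.png

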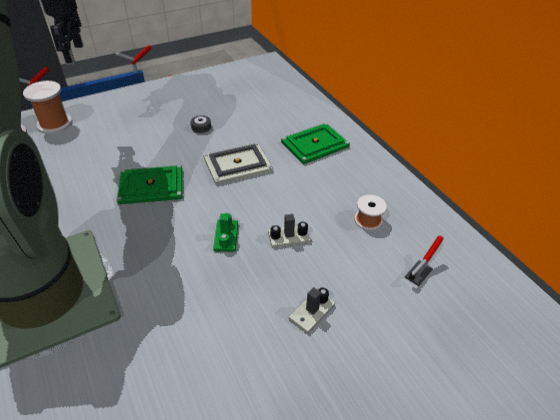

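Top view candidates: white head with two rollers (309,221), white head with one roller (384,241), and a green head (283,270). Fixtures: white (197,221), green (205,134) and green (189,310). I choose the head at (309,221) and the fixture at (197,221). Next I'll check this in a crop and measure.

```bash
cat > m.py <<'E'
from h import *
im=load('top0.png');f=im['frame'];hsv=cv2.cvtColor(f,cv2.COLOR_BGR2HSV)
w=((f.min(2)>125)&(f[:,:,2].astype(int)>=f[:,:,0].astype(int))).astype(np.uint8)
w[:100]=0
w=cv2.morphologyEx(w,cv2.MORPH_CLOSE,np.ones((3,3)))
cs,_=cv2.findContours(w,cv2.RETR_EXTERNAL,cv2.CHAIN_APPROX_NONE)
for c in cs:
    if cv2.contourArea(c)<60: continue
    R=cv2.minAreaRect(c); z=.015 if cv2.contourArea(c)>1000 else .012
    b=cast(im,cv2.boxPoints(R),z); e1=b[1]-b[0];e2=b[2]-b[1]
    L,S=(e1,e2) if np.linalg.norm(e1)>np.linalg.norm(e2) else (e2,e1)
    print(np.round(R[0],1),'c',np.round(b.mean(0),4),'LS',np.round([np.linalg.norm(L),np.linalg.norm(S)],4),'yaw',round(np.arctan2(L[1],L[0])%np.pi,3))
cr=cv2.resize(f[180:290,160:420],None,fx=3,fy=3,interpolation=cv2.INTER_CUBIC);
s=load('side0.png')['frame'][205:335,200:360];s=cv2.resize(s,(320,260),interpolation=cv2.INTER_CUBIC)
o=np.zeros((330+260,780,3),np.uint8);o[:330]=cr;o[330:,:320]=s;o[330:,320:]=0
ww=cv2.resize(w[180:290,160:420]*255,None,fx=1.75,fy=1.75);o[330:330+ww.shape[0],325:325+ww.shape[1]]=ww[:,:,None]
cv2.imwrite('pics/crop0.png',o)
E
python3 m.py
```

```text
[ 17.  391.8] c [0.0687 0.7121 0.012 ] LS [0.1113 0.0583] yaw 1.574
[553.  345.5] c [ 0.1862 -0.7561  0.012 ] LS [0.0363 0.0353] yaw 1.508
[552.  300.5] c [ 0.3078 -0.7574  0.012 ] LS [0.084  0.0423] yaw 3.095
[550.5 247.5] c [ 0.4516 -0.7614  0.012 ] LS [0.0906 0.0518] yaw 3.069
[383.3 241.3] c [ 0.4777 -0.2937  0.012 ] LS [0.0884 0.0498] yaw 0.358
[307.8 220.6] c [ 0.5354 -0.0953  0.012 ] LS [0.0876 0.049 ] yaw 2.856
[196.2 220.1] c [0.5405 0.202  0.012 ] LS [0.1106 0.0661] yaw 3.022
[549.5 204. ] c [ 0.5715 -0.768   0.012 ] LS [0.0584 0.0393] yaw 1.563
[196.  222.2] c [0.535  0.2027 0.012 ] LS [0.1503 0.1193] yaw 3.032
[199.5 192.8] c [0.6137 0.1938 0.012 ] LS [0.0914 0.0105] yaw 1.45
[320.3 144.7] c [ 0.7409 -0.1333  0.012 ] LS [0.0781 0.0674] yaw 2.55
```

View pics/crop0.png

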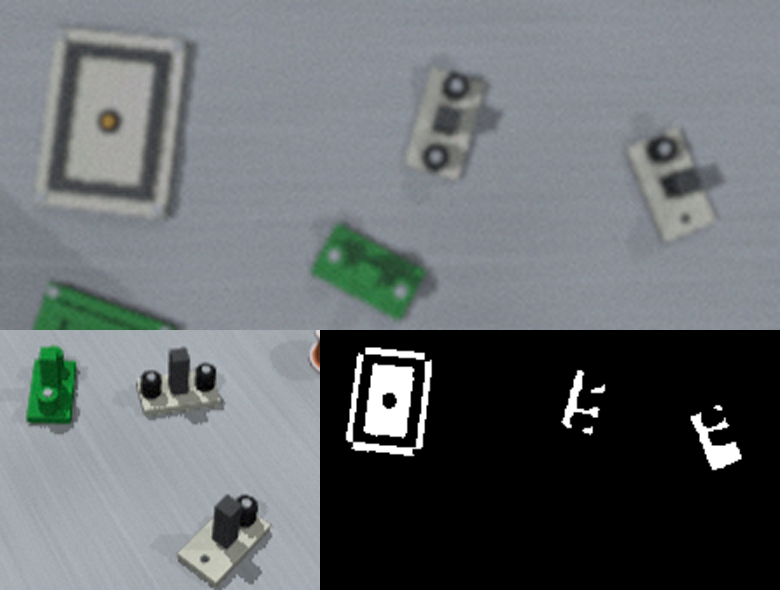

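Crop confirms the choice: the head at (309,221) has two rollers beside its post; the one at (384,241) has one roller and a bare end with a hole. The nest shows its brass pin at (196,220). Now I'll hover over the head and look with the wrist camera.

Run:
```python
from h import *
for y in (2.856,-0.286): print(y,ik([.535,-.095,.22],[np.pi,0,y]))
for y in (3.022,-0.12): print(y,ik([.5405,.202,.22],[np.pi,0,y]))
r.move_ptp([.535,-.095,.2],[np.pi,0,2.856])
a=shot('wrist','w0.png');print(get_obs()['t'],np.round(a['world_from_camera'],3).tolist())
```

```text
2.856 [ 0.22516195  0.67594617 -0.20277111  1.61518581  0.16596927  0.8673736
  1.24340115]
-0.286 [-0.23280612  0.7757889   0.71288486  1.6303945  -0.59202117  0.96267602
 -1.16982607]
3.022 [-0.3220092   0.72511385 -0.18141508  1.49071136  0.14880122  0.93927601
  0.90449021]
-0.12 [-0.74581859  0.82817784  0.7255636   1.50570062 -0.60255356  1.04026789
 -1.56140694]
2.5917 [[0.281, -0.914, -0.294, 0.46], [0.96, 0.267, 0.086, -0.071], [0.0, -0.306, 0.952, 0.342], [0.0, 0.0, 0.0, 1.0]]
```

View pics/w0.png

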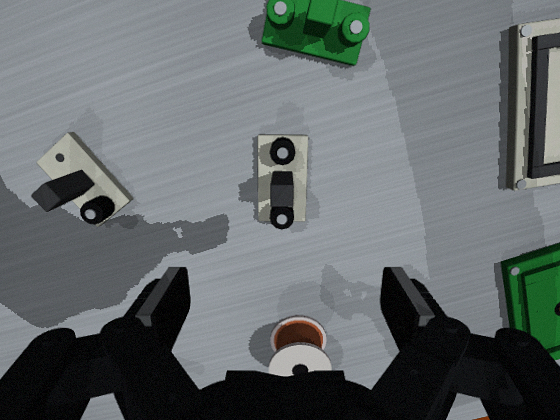

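The wrist view shows the two-roller head upright at (282,180), foot corners about (259,135), (307,135), (308,221), (258,221), aligned with the image; the green head at (317,30) is clear of it.

Run:
```python
from h import *
im=load('w0.png');f=im['frame'][100:250,220:340]
w=((f.min(2)>140)&(f[:,:,2].astype(int)>f[:,:,0].astype(int)+3)).astype(np.uint8)
w=cv2.morphologyEx(w,cv2.MORPH_OPEN,np.ones((2,2)))
p=cv2.findNonZero(w); R=cv2.minAreaRect(p); bp=cv2.boxPoints(R)+[220,100]; print(np.round(bp))
for q in (bp,[[259,135],[307,135],[308.5,221.5],[258,221.5]]):
    b=cast(im,q,.012);e=sorted([b[1]-b[0],b[2]-b[1]],key=np.linalg.norm)
    print(b.mean(0).round(4),[np.linalg.norm(x).round(4) for x in e],(np.arctan2(e[1][1],e[1][0])%np.pi).round(3))
d=(im['frame'].max(2)<75)
print(cast(im,[[282,152],[282,178]],.012).round(3))
```

```text
[[259. 137.]
 [308. 137.]
 [308. 221.]
 [259. 221.]]
[ 0.5362 -0.0946  0.012 ] [np.float64(0.0479), np.float64(0.0875)] 2.878
[ 0.5354 -0.0948  0.012 ] [np.float64(0.0468), np.float64(0.09)] 2.895
[[ 0.508 -0.088  0.012]
 [ 0.533 -0.095  0.012]]
```

Run:
```python
from h import *
p=[.5355,-.0948];o=[np.pi,0,2.88]
r.move_ptp([*p,.12],o); r.move_straight([*p,.031],feed=.08)
f0=get_obs()['wrist_force']
effector.close(); g=get_obs(); print(g['t'],g['width'],g['wrist_force'].round(2) if hasattr(g['wrist_force'],'round') else g['wrist_force'])
r.move_straight([*p,.15],feed=.12); r.pause(.2)
g=get_obs(); print(g['t'],g['width'],f0,g['wrist_force'],g['position'])
r.move_ptp([.5405,.202,.15],[np.pi,0,3.022])
shot('wrist','w1.png'); shot('side','s1.png'); print(get_obs()['t'])
a=cv2.imread('pics/w1.png');b=cv2.imread('pics/s1.png')
cv2.imwrite('pics/c1.png',np.hstack([cv2.resize(a,(480,360)),cv2.resize(b[60:300,100:320],(320,360))]))
```

```text
4.8833 0.2268167548672353 [-2.05 -1.51  4.16]
6.225 0.22642763005808425 [-0.28986802  0.09642606  0.50633184] [-0.26450123  0.7872049  -4.18127099] [ 0.53532328 -0.09473537  0.14956803]
7.4667
```

View pics/c1.png

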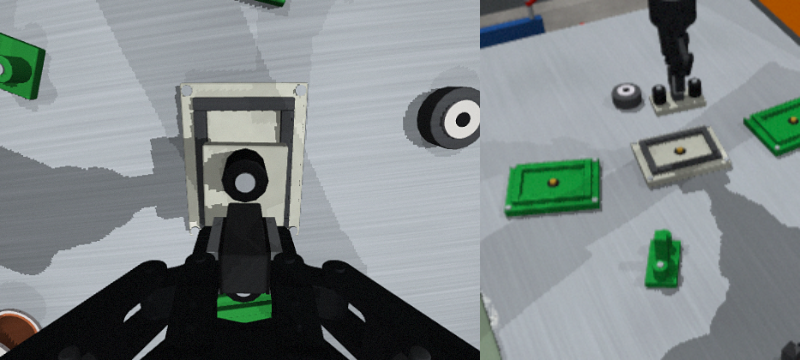

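Head is held upright (weight ≈4.5 N) above the nest; the pin is visible at (680,151) in the right half. Now I'll refine the nest centre from the pin in both views, and its yaw from the plate.

Run:
```python
from h import *
for fn,c in(('top0.png',(196,220)),('side0.png',(237,160)),('s1.png',(287,160))):
    im=load(fn);f=im['frame']
    h=cv2.cvtColor(f,cv2.COLOR_BGR2HSV);m=((h[:,:,0]<28)&(h[:,:,1]>110)&(h[:,:,2]>60)).astype(np.uint8)
    n,l,s,ce=cv2.connectedComponentsWithStats(m)
    for i in range(1,n):
        if 4<s[i,4]<200 and abs(ce[i,1]-185)<75 and 150<ce[i,0]<340: print(fn,ce[i].round(1),s[i,4],cast(im,[ce[i]],.021).round(4))
# plate outer rect (top & side) by white mask
for fn,x0,x1,y0,y1 in(('top0.png',165,230,180,260),('side0.png',195,280,135,190)):
    im=load(fn);f=im['frame'][y0:y1,x0:x1]
    w=((f.min(2)>120)&(f[:,:,2].astype(int)>=f[:,:,0].astype(int)))
    w=cv2.morphologyEx(w.astype(np.uint8),cv2.MORPH_OPEN,np.ones((2,2)))
    p=cv2.convexHull(cv2.findNonZero(w)).reshape(-1,2)+[x0,y0]
    g=cast(im,p,.015)[:,:2]; R=cv2.minAreaRect((g*1000).astype(np.float32)); b=cv2.boxPoints(R)/1000
    e=sorted([b[1]-b[0],b[2]-b[1]],key=np.linalg.norm)
    print(fn,b.mean(0).round(4),[np.linalg.norm(x).round(4) for x in e],(np.arctan2(e[1][1],e[1][0])%np.pi).round(3))
# far short edge of rim and near corners in wrist frame
im=load('w1.png');v=im['frame'][90:290,190:380]
cv2.imwrite('pics/c2.png',cv2.resize(v,None,fx=3,fy=3,interpolation=cv2.INTER_CUBIC))
```

```text
top0.png [203.7 132.9] 18 [[0.7769 0.1828 0.021 ]]
top0.png [195.6 220. ] 17 [[0.5397 0.201  0.021 ]]
side0.png [314.7 139.5] 14 [[0.7744 0.1813 0.021 ]]
side0.png [237.1 159.6] 15 [[0.5386 0.1993 0.021 ]]
s1.png [314.8 139.6] 13 [[0.7743 0.1808 0.021 ]]
s1.png [237.1 159.6] 15 [[0.5386 0.1993 0.021 ]]
top0.png [0.5375 0.1977] [np.float32(0.1171), np.float32(0.1571)] 3.023
side0.png [0.5393 0.1914] [np.float32(0.1118), np.float32(0.1601)] 3.019
```

View pics/c2.png

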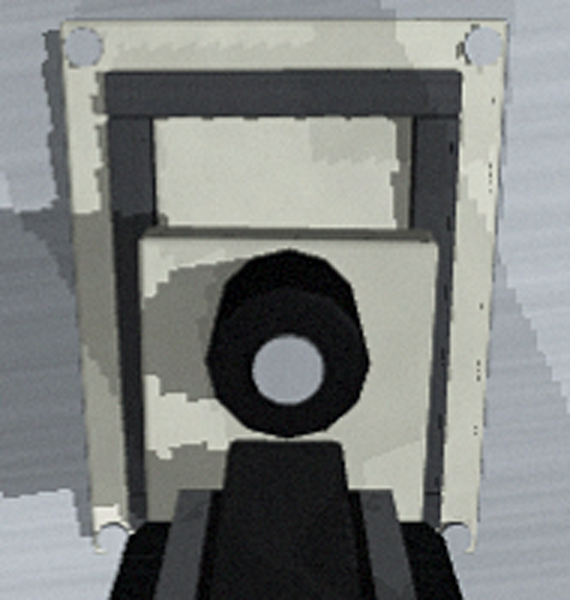

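Pin puts the nest at (0.539, 0.200), yaw 3.02, agreeing across views to 2 mm (the held foot is parallel to the rim in the crop). Lowering gently.

Run:
```python
from h import *
im=load('w1.png')
b=cast(im,[[190+140/3,90+237/3],[190+437/3,90+240/3]],.1305); e=b[1]-b[0]
c=b.mean(0)[:2]; g=get_obs(); d=np.linalg.norm(c-g['position'][:2]); print('front edge to TCP (45 ideal)',d.round(4),g['position'])
p=[.539,.2002]
r.move_straight([*p,.085],[np.pi,0,3.022],feed=.12)
r.move_straight([*p,.056],feed=.05)
for z in (.052,.049,.0475,.0465,.0455):
    r.move_straight([*p,z],feed=.02); f=get_obs(); print(z,f['t'],f['wrist_force'])
    if f['wrist_force'][2]>4: break
shot('side','s2.png');shot('top','t2.png')
a=cv2.imread('pics/s2.png')[110:210,170:300];cv2.imwrite('pics/c3.png',cv2.resize(a,None,fx=5,fy=5,interpolation=cv2.INTER_CUBIC))
```

```text
front edge to TCP (45 ideal) 0.0451 [0.54098528 0.20041319 0.15000382]
0.052 9.2417 [-0.44216696  0.59130239 -4.53542524]
0.049 9.5417 [ 0.22137633  0.79695635 -4.03447358]
0.0475 9.7917 [ 0.04805422  0.62635286 -4.76605314]
0.0465 10.0417 [ 1.12125991  0.25105876 -4.20049801]
0.0455 10.2917 [-4.03007519 -2.17845763 10.41885065]
```

View pics/c3.png

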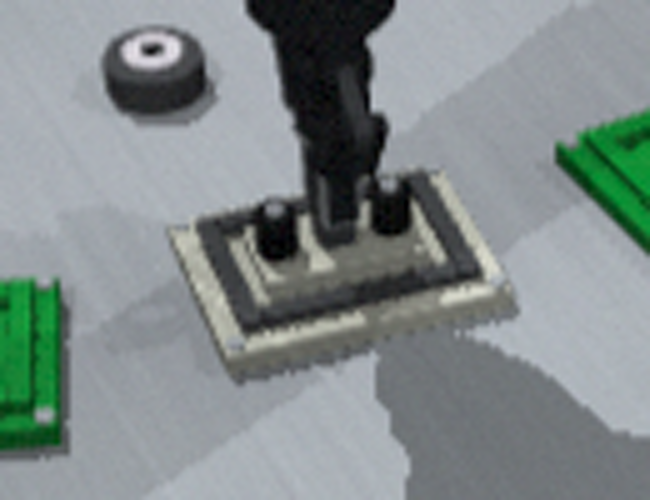

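The head sits inside the rim, clear on all sides, and the floor contact force (+15 N) came at the expected height. Releasing.

Run:
```python
from h import *
effector.release(); r.pause(.2)
p=get_obs()['position']
r.move_straight([p[0],p[1],.15],feed=.12)
r.move_ptp([.40,.33,.25],[np.pi,0,3.022])
shot('side','s3.png');shot('top','t3.png'); g=get_obs(); print(g['t'],g['width'],g['wrist_force'])
a=cv2.imread('pics/s3.png')[110:210,170:300];b=cv2.imread('pics/t3.png')[170:300,150:420]
cv2.imwrite('pics/c4.png',np.hstack([cv2.resize(a,(390,300),interpolation=cv2.INTER_CUBIC),cv2.resize(b,(405,300))]))
```

```text
13.2333 1.0016934733128817 [-0.09916006  0.2309557   0.62599832]
```

View pics/c4.png

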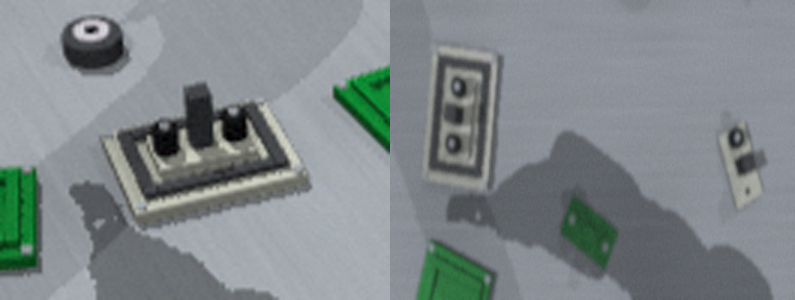

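The head lies flat and centred inside the rim, and it is released. The one-roller head is where it was. Handing in.

```bash
python3 -c "
from h import *
workorder.sign_off(); print(get_obs()['t'])"
```

```text
the job is handed in; nothing more can be done
the job is handed in; nothing more can be done
```

I gripped the two-roller head by its post and lowered it slowly into the white fixture's nest. I then let go, backed the arm clear and handed the job in at about 13 s of the 32 s allowed.

- **Placement:** the last side and top pictures show the head upright, inside the rim on all sides and parallel to it. I judged this by eye in the pictures and did not measure the final pose.
- **Seating:** the floor contact force, a rise of about 15 N, came at the expected height to within 1 mm. The head weighs about 4.5 N, well above the pin spring's 1.5 N.
- **Pin:** its travel could not be seen under the foot. That it is pressed is inferred from the head lying flat. The spring's force did not show above the noise in the wrist readings while lowering.
- **Other parts:** the one-roller head and the green look-alikes look unmoved, and the gripper is open and clear of everything.
- **Disagreement:** the pin in the two views put the nest centre within 2 mm. The white plate's outline read up to about 9 mm off in y because parts of the plate were missing from the colour mask, so I used the pin.

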